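# Set out chromatography plates and scale bar on the photo stand

### The job

Set up the photo stand: draw every white plate up out of the slotted rack and stand it, still the same way up, on the stand's narrow ledge, leaning back against the sloping panel, all of them side by side without overlapping. Lay the aluminium scale bar across the tops of the two pillars in front of the ledge, just clear of or touching their rear cheeks, centred between them and parallel to the ledge. Never let a plate topple, and leave the other things on the bench where they are.

Things in the scene. Friction and masses are not known exactly. Their poses are not given: they have to be found in the camera images.
- plate_0: one of up to four alike white-coated chromatography plates, 5 mm thick, 64 mm wide, 130 mm high, about 0.1 kg, with a faint bare band near the upper edge; some may be absent. Origin: centre of the lower edge; x = across the thickness, y = along the width, z = up the plate. It starts standing upright in a slot of the rack, its lower edge 10 mm above the bench, its upper 80 mm clear of the rack.
- plate_1: one of up to four alike white-coated chromatography plates, 5 mm thick, 64 mm wide, 130 mm high, about 0.1 kg, with a faint bare band near the upper edge; some may be absent. Origin: centre of the lower edge; x = across the thickness, y = along the width, z = up the plate. It starts standing upright in a slot of the rack, its lower edge 10 mm above the bench, its upper 80 mm clear of the rack.
- plate_2: one of up to four alike white-coated chromatography plates, 5 mm thick, 64 mm wide, 130 mm high, about 0.1 kg, with a faint bare band near the upper edge; some may be absent. Origin: centre of the lower edge; x = across the thickness, y = along the width, z = up the plate. It starts standing upright in a slot of the rack, its lower edge 10 mm above the bench, its upper 80 mm clear of the rack.
- plate_3: one of up to four alike white-coated chromatography plates, 5 mm thick, 64 mm wide, 130 mm high, about 0.1 kg, with a faint bare band near the upper edge; some may be absent. Origin: centre of the lower edge; x = across the thickness, y = along the width, z = up the plate. It starts standing upright in a slot of the rack, its lower edge 10 mm above the bench, its upper 80 mm clear of the rack.
- rack: fixed plastic rack, 214 x 92 mm, 60 mm high, with four cross slots 8 mm wide at x = -75, -25, +25, +75 mm of its frame, 50 mm deep; they hold plates at both side edges and let them move only upward. Origin: centre of its underside, x across the slots, y along them, z up. A tall fixed vessel stands behind the rack (about x over 0.64 m, y 0.10 to 0.42 m of the room): keep the arm in front of it.
- stand: fixed grey plate stand. Origin: on the bench under its ledge; x points to its back, away from the robot; y along its length; z up. Ledge 50 mm above the bench, 15 mm deep (x = -11 to +4 mm); front lip 8 mm high, 5 mm thick. Back panel rises from x = +4 mm, leaning 15 degrees (0.262 rad) towards +x, 75 mm long up the slope, 6 mm thick; plates stick out well above it.
- ledge_mid (a point): point on the ledge's top, midway along it, 2 mm in front of the back panel's foot. The ledge is 302 mm long (y = -151 to +151 mm of the stand) between upright end stops 29 mm high.
- scale_rest (a point): where the bar's underside centre goes: midway between the stand's two pillars (y = -50 and +50 mm, each 16 mm wide in y), at x = -100 mm, on their flat tops 45 mm above the bench. Each top runs from x = -110 to -84 mm; behind it an upright cheek, 6 mm thick, rises 15 mm higher; the front is open. The foot plate under them, 128 mm wide, reaches to x = -113 mm, 6 mm thick.
- scale_bar: square aluminium scale bar with black tick marks on one face, 150 x 22 x 22 mm, about 0.15 kg, lying loose on the bench at the start. x = along its length; origin: centre of the face opposite the tick marks.
- bar_mid (a point): the middle of the scale bar's volume, 11 mm from each long face
- bottle_100_a: small screw-cap bottle, 56 mm across and 103 mm high; not part of the job, leave it where it stands. Origin: centre of its underside.
- tape_roll_1: small roll of tape lying flat, 48 mm across, 13 mm high; not part of the job, leave it where it stands. Origin: centre of its underside.
- tape_roll_0: larger roll of tape lying flat, 60 mm across, 19 mm high; not part of the job, leave it where it stands. Origin: centre of its underside.

How it is judged:
At the end, for the whole second after the job is handed in: Each plate present: lower edge on the ledge, same way up, leaning back 0.18 to 0.44 rad, parallel to the ledge within 0.12 rad, 60 mm or more from the next, at rest. Scale bar level on both pillars, its middle within 14 mm of midway, parallel to the ledge within 0.14 rad, at rest (x of plate_0 in the frame of stand between -0.011 and 0.008 m and z of plate_0 in the frame of stand between 0.046 and 0.057 m and y of plate_0 in the frame of stand between -0.13 and 0.13 m and angle between plate_0's own z axis and vertical between 0.18 and 0.44 rad and angle between the y axis of each of plate_0, plate_1, plate_2, plate_3 and the y axis of stand, either way round below 0.12 rad and linear speed of each of plate_0, plate_1, plate_2, plate_3, scale_bar below 0.02 m/s and x of plate_1 in the frame of stand between -0.011 and 0.008 m and z of plate_1 in the frame of stand between 0.046 and 0.057 m and y of plate_1 in the frame of stand between -0.13 and 0.13 m and angle between plate_1's own z axis and vertical between 0.18 and 0.44 rad and x of plate_2 in the frame of stand between -0.011 and 0.008 m and z of plate_2 in the frame of stand between 0.046 and 0.057 m and y of plate_2 in the frame of stand between -0.13 and 0.13 m and angle between plate_2's own z axis and vertical between 0.18 and 0.44 rad and x of plate_3 in the frame of stand between -0.011 and 0.008 m and z of plate_3 in the frame of stand between 0.046 and 0.057 m and y of plate_3 in the frame of stand between -0.13 and 0.13 m and angle between plate_3's own z axis and vertical between 0.18 and 0.44 rad and distance between each of plate_1, plate_2, plate_3 and plate_0 above 0.06 m and distance between each of plate_2, plate_3 and plate_1 above 0.06 m and distance between plate_3 and plate_2 above 0.06 m and distance between bar_mid and scale_rest below 0.019 m and horizontal distance between bar_mid and scale_rest below 0.014 m and z of bar_mid in the frame of stand between 0.052 and 0.06 m and angle between the x axis of scale_bar and the y axis of stand, either way round below 0.14 rad); the robot touches nothing.
It fails at once if a plate topples (leans more than 1.0 rad) (angle between any of plate_0, plate_1, plate_2, plate_3's own z axis and vertical above 1 rad).
It fails at once if a bystander is moved more than 40 mm (distance of any of bottle_100_a, tape_roll_1, tape_roll_0 from where it was at the start of the episode above 0.04 m).
Of plate_0, plate_1, plate_2, plate_3 only 3 to 4 are there at a start; the rules pass over those that are not, and their reading is None.
At some moment in a run one of scale_bar may be knocked a few centimetres aside while the robot is not near it.
It also fails if it takes over 208 s, if anything falls off the work surface, if the arm or the gripper's body presses on something with over 40 N, if the wrist force passes 120 N, or if a joint passes its speed limit or range.

### The arm

A 7-joint arm with a two-finger parallel gripper is mounted at the origin on a cart in front of the work surface, level with it; the furniture and walls round the work are solid. World frame = base frame: x ahead of the robot, y to its left, z up, the work surface at z = 0. Lengths are in m, angles in rad, forces in N, time in s.
With the tool pointing down it reaches from about 0.4 to 0.85 m from the base axis. Payload 10.4 kg.
Tool frame: the origin (TCP) lies at the very end of the fingers, on their centre line; the grasp point (between the pads) lies 19 mm behind it; z points along the fingers, y is the line along which they close (so a half turn about z gives the same grasp; the last joint's range is limited). The gripper opens to 87 mm and grips with 3 to 60 N. Pads are 19 mm wide; open, the fingers measure 117 mm over their backs; the gripper's body (75 mm by 190 mm) begins 51 mm behind the grasp point.
Start: joints at [-1.16, 0.332, -0.065, 1.46, 0.022, 1.35, -0.088], TCP at [0.263, 0.567, 0.223] pointing down, gripper open.
Joint ranges: [-2.6, 2.6], [-0.5, 2.12], [-1.47, 1.34], [0.16, 2.42], [-1.27, 4.41], [0.06, 2.06], [-2.6, 2.6]. Speed limits (rad/s): [2.22, 2.22, 2.79, 2.79, 3.14, 3.14, 3.14].

### API

Orientations are given as a unit quaternion [x, y, z, w].
In Python, from bench import r gives the robot as it stands.
- The arm moves only by the shell command python3 -m crank 'ROWS' [FORCE]. ROWS is JSON, a list that holds one entry, the list of rows, each a list of 5 numbers: the shift along the tool's x, y, z in mm, then the turn about the tool's z in degrees, then the opening, from -1 (shut) to 1 (fully open). A call has 1 to 20 rows; each row is the pose to reach, as a shift and turn from the pose commanded when the call began, along the tool's axes at that moment; what a row does not reach only later rows make up. A row lasts 1/10 s, in which the tool goes at most 50 mm and 8.59 degrees, less where a joint would pass 70% of its speed; a pose out of reach is approached as far as the arm can. A call with a gripper value outside its range is refused whole. The fingers move at their own pace and stop on an object; FORCE is the grip in N (left out, the last holds). Time passes only in rows, so rows that repeat a pose let the fingers close. It gives the time, the measured TCP pose, the force, the opening and the grip force at its end, in the units of the state.
- r.read_state(): the state, without advancing time (a new reading comes with each control period).
- r.camera(name): name is "side" or "top" or "wrist"; returns a dict with "image" (420x560x3 uint8, red, green, blue), "vfov" (degrees; the focal length in pixels is half the picture's height over the tangent of half this angle, whatever the lens; pixels are square), "cx", "cy" (the principal point, pixels), "k1" (the pictures are not rectified: a ray, as slopes to the right and down, at radius r is drawn at 1 + k1 r^2 times it, then the intrinsics apply), "eye" and "attitude" of the camera in the world. Camera axes: x right, y down, z forward; pixel columns grow to the right and rows downward; lengths in m; the calibration is good to about 2 mm. A picture is of the moment at which its call begins. There is no depth.
- r.close_job(): hands the job in; it is judged then, once.
The state is a dict: "time": time; "joint_positions": joint angles; "joint_vel": joint speeds; "joint_torque": joint torques, N m; "ee_pos": TCP position; "eef_rot": TCP orientation; "ft_force": force on the tool from outside, world axes, zero at the start; "torque": the same for the moment, N m; "width": finger opening in m; "grip_force": force on a finger pad.
Only numpy, scipy, OpenCV 4.12 (cv2) and the standard library are available. Lean on these libraries where they do the work, as an engineer would, in place of code of your own. Each camera call takes 0.05 s, during which the arm holds its last target. There are 200 camera calls.

## Working session

There is one attempt and no reset: what is moved stays moved. The work goes in short steps, Python scripts to look and compute and a shell command to move; the robot and the scene stay as the last step left them, time stands still between calls to the robot, and variables do not carry over. Pictures are saved under pics/ and viewed, at most 14 in all, crops included, and the job is handed in when it is done.

```bash
ls; mkdir -p pics; cat > h.py <<'E'
import numpy as np, cv2
from scipy.spatial.transform import Rotation as R
from bench import r
def cam(n):
    c=r.camera(n); return c
def KD(c):
    f=210/np.tan(np.radians(c["vfov"])/2)
    return np.array([[f,0,c["cx"]],[0,f,c["cy"]],[0,0,1.]]), np.array([c["k1"],0,0,0,0.])
def att(c):
    a=np.array(c["attitude"],float)
    return a if a.shape==(3,3) else R.from_quat(a).as_matrix()
def onplane(c,px,z):
    K,D=KD(c); p=cv2.undistortPoints(np.array([px],float).reshape(-1,1,2),K,D).reshape(-1,2)
    d=np.c_[p,np.ones(len(p))]@att(c).T; e=np.array(c["eye"])
    return e+d*((np.broadcast_to(z,len(p))-e[2])/d[:,2])[:,None]
def proj(c,P):
    K,D=KD(c); M=att(c); e=np.array(c["eye"])
    return cv2.projectPoints(np.array(P,float).reshape(-1,1,3),cv2.Rodrigues(M.T)[0],-M.T@e,K,D)[0].reshape(-1,2)
def save(c,n): cv2.imwrite("pics/"+n,c["image"][:,:,::-1])
E
python3 - <<'E'
from h import *
import pickle
cs={}
for n in("top","side"):
    c=cam(n);cs[n]=c;save(c,n+"0.png");print(n,{k:v for k,v in c.items() if k!="image"})
pickle.dump(cs,open("c0.pkl","wb"))
print(r.read_state())
E
```

```text
pics
top {'vfov': 55.36342050789777, 'cx': 282.0202691442932, 'cy': 211.20564129657032, 'k1': -0.05869702519139248, 'eye': array([ 0.49005794, -0.00522566,  1.47539818]), 'attitude': array([ 0.71671341, -0.6964612 ,  0.02835055, -0.02144578])}
side {'vfov': 50.36745706175462, 'cx': 283.586863279559, 'cy': 207.8803926707151, 'k1': 0.024473526728057693, 'eye': array([-0.26919401, -0.73254591,  0.84716565]), 'attitude': array([ 0.79924745, -0.38861729,  0.19754299, -0.4137111 ])}
{'time': 0.1, 'joint_positions': array([-1.15961878,  0.3328074 , -0.06469568,  1.46085409,  0.02158273,
        1.34988295, -0.08850895]), 'joint_vel': array([-0.00263414, -0.00282884,  0.00101163, -0.00230181,  0.00014783,
        0.00022898, -0.00063112]), 'joint_torque': array([ 2.56272935e-03, -6.24544287e+01,  2.54454254e-02, -3.90717709e+01,
       -6.13530586e-02,  3.66135396e-02,  2.66724703e-05]), 'ee_pos': array([0.26254503, 0.56680646, 0.22183582]), 'eef_rot': array([ 2.15191154e-01,  9.76571744e-01, -6.17957606e-04, -1.15348430e-04]), 'ft_force': array([ 1.00214524, -0.29219251,  0.12368643]), 'torque': array([-0.05369236,  0.00230326,  0.01935189]), 'grip_force': 0.0, 'width': 0.08724407017380292}
```

View pics/top0.png

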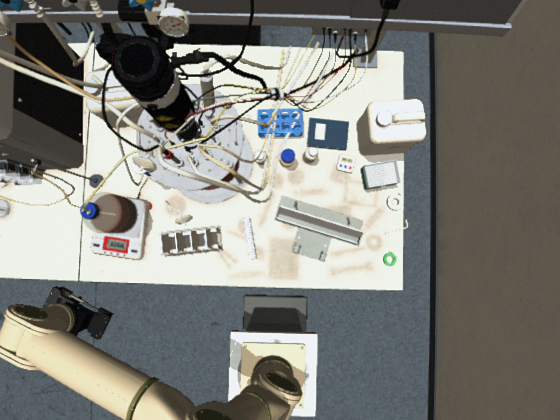

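View pics/side0.png

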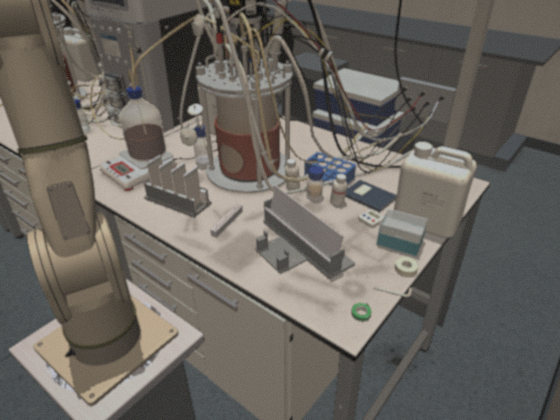

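The top view shows the rack near (191,241), the bar near (250,238), the stand near (318,222) and the tape rolls near (391,200)/(390,259). The side view shows what look like several plates in the rack. I'll enlarge both.

```bash
python3 - <<'E'
from h import *
import pickle
cs=pickle.load(open("c0.pkl","rb"))
a=cs["top"]["image"][185:275,150:380]; b=cs["side"]["image"][155:280,130:360]
a=cv2.resize(a,(782,306),interpolation=cv2.INTER_CUBIC); b=cv2.resize(b[:86],(782,292),interpolation=cv2.INTER_CUBIC)
cv2.imwrite("pics/crop1.png",np.vstack([a,b])[:,:,::-1])
E
```

```text
(no output)
```

View pics/crop1.png

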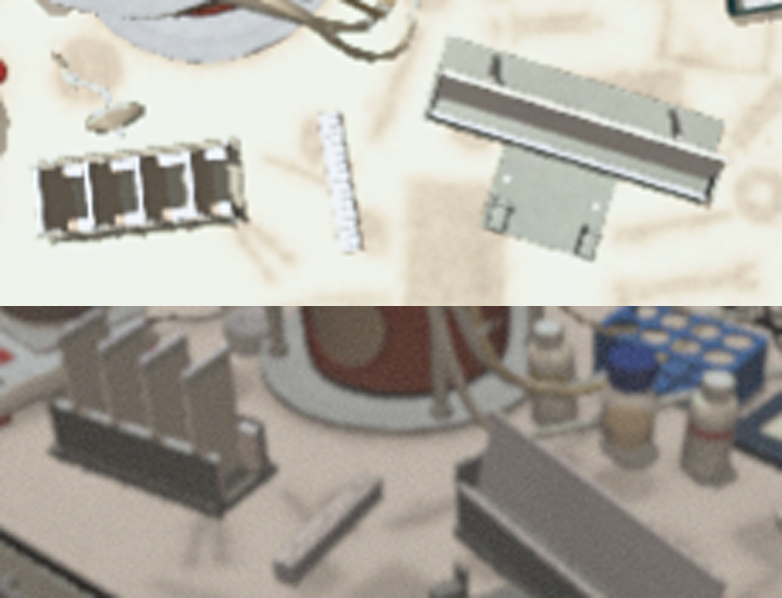

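Four plates show in both views: the white edges at crop u≈42, 90, 140 and 190, all leaning outward by perspective. The bar lies roughly along world x, and the stand is turned about 17°. Next, rough positions.

```bash
python3 - <<'E'
from h import *
import pickle
c=pickle.load(open("c0.pkl","rb"))["top"]
def P(l,z): return onplane(c,[(150+u/3.4,185+v/3.4) for u,v in l],z)
np.set_printoptions(precision=3,suppress=True)
print("rack",P([(38,165),(240,143),(245,218),(45,240)],.06))
print("plates top ends",P([(38,168),(42,235),(85,162),(92,230),(134,158),(140,225),(186,152),(192,220)],.14))
print("bar",P([(320,112),(343,110),(364,247),(342,250)],.022))
print("lip",P([(428,118),(710,205)],.058))
print("pillars",P([(500,212),(588,240)],.045))
print("tape",onplane(c,[(393,201),(390,259)],.015),"bottle",onplane(c,[(288,156),(311,154)],.1))
E
```

```text
rack [[0.499 0.408 0.06 ]
 [0.528 0.198 0.06 ]
 [0.45  0.19  0.06 ]
 [0.421 0.397 0.06 ]]
plates top ends [[0.495 0.384 0.14 ]
 [0.43  0.377 0.14 ]
 [0.502 0.338 0.14 ]
 [0.436 0.328 0.14 ]
 [0.508 0.29  0.14 ]
 [0.443 0.281 0.14 ]
 [0.515 0.239 0.14 ]
 [0.449 0.23  0.14 ]]
bar [[0.564 0.119 0.022]
 [0.567 0.095 0.022]
 [0.422 0.067 0.022]
 [0.418 0.091 0.022]]
lip [[ 0.559  0.003  0.058]
 [ 0.477 -0.293  0.058]]
pillars [[ 0.464 -0.075  0.045]
 [ 0.437 -0.168  0.045]]
tape [[ 0.643 -0.427  0.015]
 [ 0.43  -0.418  0.015]] bottle [[ 0.781 -0.033  0.1  ]
 [ 0.79  -0.113  0.1  ]]
```

```bash
cat >> h.py <<'E'
np.set_printoptions(precision=4,suppress=True)
def goal(x,y,z,h,s=None):
    "row to reach TCP x,y,z with tool y at heading h deg (mod 180)"
    s=s or r.read_state(); M=R.from_quat(s["eef_rot"]).as_matrix()
    d=M.T@(np.array([x,y,z])-s["ee_pos"])*1000
    h0=np.degrees(np.arctan2(M[1,1],M[0,1])); t=-((h-h0+90)%180-90)
    print("row",np.round(d,1),"turn",round(t,2),"| heading",round(h0,2),"tcp",s["ee_pos"],"t",s["time"],"w",s["width"])
E
python3 -c "
from h import *
goal(.45,.3,.33,97.6)"
```

```text
row [-282.2 -163.4 -107.9] turn -32.45 | heading 65.15 tcp [0.2625 0.5668 0.2218] t 0.1 w 0.08724407017380292
```

```bash
python3 -m crank '[[[0,0,-40,0,1],[-40,-20,-80,-6,1],[-80,-45,-108,-12,1],[-120,-70,-108,-18,1],[-160,-95,-108,-24,1],[-200,-120,-108,-30,1],[-240,-140,-108,-32.5,1],[-282,-163,-108,-32.5,0],[-282,-163,-108,-32.5,-0.3],[-282,-163,-108,-32.5,-0.3],[-282,-163,-108,-32.5,-0.3],[-282,-163,-108,-32.5,-0.3],[-282,-163,-108,-32.5,-0.3]]]' 15
python3 - <<'E'
from h import *
import pickle
s=r.read_state();c=cam("wrist");save(c,"w1.png");pickle.dump((c,s),open("w1.pkl","wb"));print(c["eye"],att(c),s["width"])
E
```

```text
time: 1.4
ee_pos: [0.4494, 0.3017, 0.3304]
eef_rot: [-0.068, 0.998, -0.0, -0.0]
ft_force: [-1.0, 0.5, -0.0]
width: 0.0469
grip_force: 0.0
[0.373  0.2914 0.4929] [[-0.1348  0.951   0.2782]
 [ 0.9909  0.1292  0.0385]
 [ 0.0007  0.2808 -0.9598]] 0.04694955769842622
```

View pics/w1.png

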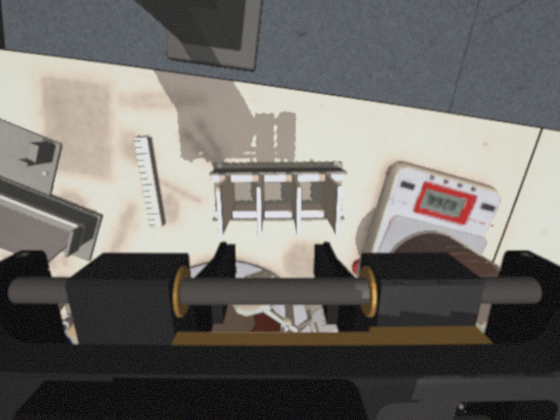

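The wrist view shows the rack at about (280,200) with plate edges at u≈218, 260, 298 and 338, the bar at (148,180), and the stand at left. I'll overlay the model from the top view on a crop to check it.

```bash
python3 - <<'E'
from h import *
import pickle
c,s=pickle.load(open("w1.pkl","rb"))
print(c["vfov"],c["cx"],c["cy"],c["k1"])
ctr=np.array([.474,.3075]);h=np.radians(97.6);xr=np.array([np.cos(h),np.sin(h)]);yr=np.array([-xr[1],xr[0]])
k=5;x0,y0=195,140;im=cv2.resize(c["image"][y0:y0+112,x0:x0+160],None,fx=k,fy=k,interpolation=cv2.INTER_CUBIC).copy()
def dot(p,z,col):
    u=(proj(c,[[*p,z]])[0]-[x0,y0]+.5)*k
    cv2.circle(im,(int(u[0]),int(u[1])),3,col,-1)
for sx in(-.075,-.025,.025,.075):
    for w in(-.032,.032): dot(ctr+sx*xr+w*yr,.14,(255,0,0))
for a in(-.107,.107):
    for b in(-.046,.046): dot(ctr+a*xr+b*yr,.06,(0,160,0)); 
cv2.imwrite("pics/w1c.png",im[:,:,::-1])
E
```

```text
71.1893842241148 274.47309154822995 210.9907902202486 -0.022930940101023038
```

View pics/w1c.png

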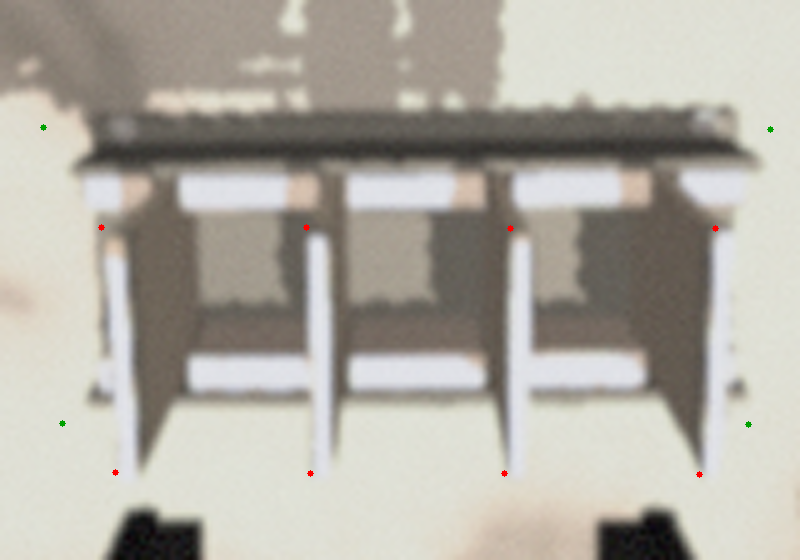

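The four plate-top edges match the model to about 2 mm. Reading their end points off the crop.

```bash
python3 - <<'E'
from h import *
import pickle
c,s=pickle.load(open("w1.pkl","rb"))
L=[(115,238),(128,474),(318,235),(322,474),(520,233),(515,474),(723,231),(709,474)]
P=onplane(c,[(195+u/5-.5,140+v/5-.5) for u,v in L],.14)
for i in range(4):
    a,b=P[2*i],P[2*i+1]; print((a+b)/2,np.linalg.norm(a-b),np.degrees(np.arctan2(*(b-a)[1::-1]))+90)
goal(.476,.238,.22,97.6)
E
```

```text
[0.485  0.2365 0.14  ] 0.06168568071108838 97.7275326483632
[0.4779 0.2858 0.14  ] 0.06239248943809784 97.79333741567766
[0.471  0.3348 0.14  ] 0.06290180463350045 97.89626183974093
[0.464  0.3841 0.14  ] 0.06346474088539493 98.04013093237234
row [-17.7 -66.5 110.5] turn 0.14 | heading 97.74 tcp [0.4495 0.3015 0.3305] t 1.45 w 0.04310303487803092
```

```bash
python3 -c "
from h import *
goal(.485,.2365,.097,97.8)"

```

```text
row [-26.4 -69.2 233.5] turn -0.06 | heading 97.74 tcp [0.4495 0.3015 0.3305] t 1.45 w 0.04310303487803092
```

```bash
python3 -m crank '[[[-13,-35,20,0,-0.3],[-26.4,-69,50,0,-0.3],[-26.4,-69,90,0,-0.3],[-26.4,-69,125,0,-0.3],[-26.4,-69,150,0,-0.3],[-26.4,-69,175,0,-0.3],[-26.4,-69,200,0,-0.3],[-26.4,-69,220,0,-0.3],[-26.4,-69,233.5,0,-0.3],[-26.4,-69,233.5,0,-0.3],[-26.4,-69,233.5,0,-0.3]]]' 15
python3 - <<'E'
from h import *
goal(.485,.2365,.097,97.8); c=cam("wrist");save(c,"w2.png");print(r.read_state()["ft_force"])
E
```

```text
time: 2.55
ee_pos: [0.4857, 0.2362, 0.0977]
eef_rot: [-0.067, 0.998, 0.0, 0.0]
ft_force: [0.7, 0.5, 0.5]
width: 0.0303
grip_force: 0.0
row [0.6 0.4 0.7] turn -0.14 | heading 97.66 tcp [0.4857 0.2362 0.0977] t 2.55 w 0.030330796437929047
[0.4486 0.0264 0.2773]
```

View pics/w2.png

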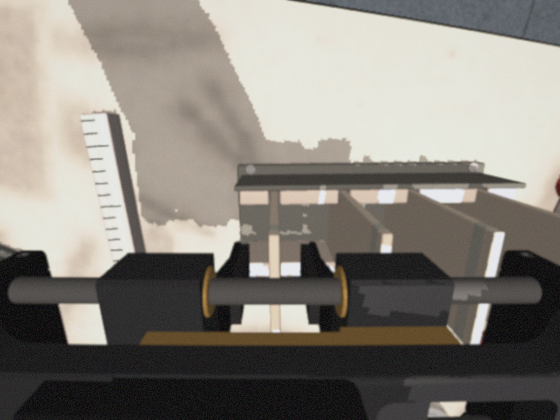

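The plate edge (u≈275) is centred between the fingers (u≈237 and 317). Close and lift.

```bash
python3 -m crank '[[[0,0,0,0,-1],[0,0,0,0,-1],[0,0,0,0,-1],[0,0,0,0,-1],[0,0,0,0,-1],[0,0,0,0,-1],[0,0,-10,0,-1],[0,0,-30,0,-1],[0,0,-60,0,-1],[0,0,-95,0,-1],[0,0,-130,0,-1],[0,0,-165,0,-1],[0,0,-190,0,-1],[0,0,-200,0,-1]]]' 15
python3 -c "
from h import *
print(r.read_state()['joint_positions'])
goal(.43,-.1,.30,164.5)"
```

```text
time: 4.0
ee_pos: [0.486, 0.2361, 0.3002]
eef_rot: [-0.067, 0.998, 0.001, 0.002]
ft_force: [0.2, 0.6, -1.8]
width: 0.0048
grip_force: 15.0
[-0.6761  0.1063  0.1526  1.5732 -0.0165  1.4594  1.1815]
row [ 100.2 -325.7   -0.7] turn -66.86 | heading 97.64 tcp [0.486  0.2361 0.3002] t 4.0 w 0.0048425348002333855
```

```bash
python3 -c "
from h import *
goal(.47,-.22,.30,164.5)"
python3 -m crank '[[[8,-25,0,8,-1],[16,-50,0,16,-1],[24,-80,0,24,-1],[32,-115,0,32,-1],[40,-150,0,40,-1],[48,-185,0,48,-1],[56,-220,0,56,-1],[64,-260,0,64,-1],[70,-300,0,72,-1],[74,-340,0,80,-1],[77,-380,0,88,-1],[78,-420,0,96,-1],[78,-440,0,104,-1],[78,-450,0,110,-1],[78,-450,0,113,-1],[78,-450,0,113,-1],[78,-450,0,113,-1]]]'
python3 - <<'E'
from h import *
import pickle
goal(.47,-.22,.30,164.5)
s=r.read_state();c=cam("wrist");save(c,"w3.png");pickle.dump((c,s),open("w3.pkl","wb"));print(c["eye"],s["joint_positions"])
E
```

```text
row [  76.5 -449.9   -0.9] turn -66.86 | heading 97.64 tcp [0.486  0.2361 0.3002] t 4.0 w 0.0048425348002333855
time: 5.7
ee_pos: [0.4677, -0.2202, 0.2965]
eef_rot: [0.795, 0.607, -0.0, -0.0]
ft_force: [0.3, 0.7, -0.5]
width: 0.0051
grip_force: 15.0
row [ 0.8  2.1 -3.5] turn 0.27 | heading -15.23 tcp [ 0.4677 -0.2202  0.2965] t 5.7 w 0.0051296585249231376
[ 0.4882 -0.1456  0.459 ] [-0.2286  0.0474  0.6087  1.6518 -0.0272  1.452   0.117 ]
```

View pics/w3.png

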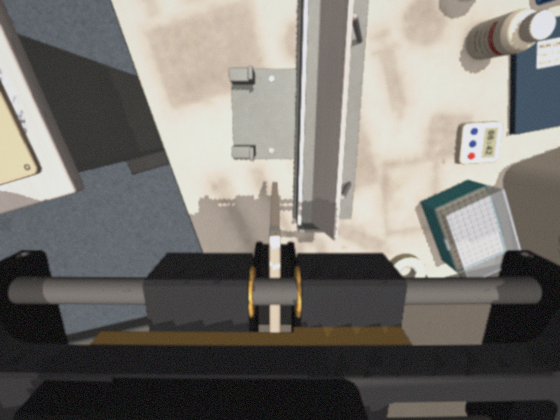

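The wrist view shows the stand along the image: its −y end near (318,232), the lip at u≈298, and the pillars at (242,73) and (242,151). I'll overlay the stand model.

```bash
cat > st.py <<'E'
from h import *
import pickle
O=np.array([.533,-.149]);H=74.5
def S(x,y,z,O=None,Hh=None):
    O=globals()['O'] if O is None else O; h=np.radians(H if Hh is None else Hh); ya=np.array([np.cos(h),np.sin(h)]);xa=np.array([ya[1],-ya[0]])
    return [*(O+x*xa+y*ya),z]
E
python3 - <<'E'
from st import *
c,s=pickle.load(open("w3.pkl","rb"))
k=2.5;x0,y0=220,0;im=cv2.resize(c["image"][:240,220:400],None,fx=k,fy=k,interpolation=cv2.INTER_CUBIC).copy()
t=np.radians(15)
def dot(p,col):
    u=(proj(c,[p])[0]-[x0,y0]+.5)*k; cv2.circle(im,(int(u[0]),int(u[1])),2,col,-1); print(p,u.round())
for y in(-.151,0.,.0): dot(S(-.016,y,.058),(255,0,0));dot(S(.004,y,.05),(0,180,0));dot(S(.0234,y,.1224),(0,0,255))
for y in(-.058,-.042,.042,.058):
  for x in(-.110,-.084): dot(S(x,y,.045),(255,0,255))
for y in (-.064,.064): dot(S(-.113,y,.006),(0,150,150))
cv2.imwrite("pics/w3c.png",im[:,:,::-1])
E
```

```text
[np.float64(0.47722891796084527), np.float64(-0.29023238441724997), 0.058] [186. 570.]
[np.float64(0.49650152702501776), np.float64(-0.29557715193881506), 0.05] [219. 566.]
[np.float64(0.515195957817265), np.float64(-0.3007615764347332), 0.1224] [273. 614.]
[np.float64(0.517581912748662), np.float64(-0.1447241859827479), 0.058] [192. 298.]
[np.float64(0.5368545218128346), np.float64(-0.150068953504313), 0.05] [229. 298.]
[np.float64(0.5555489526050819), np.float64(-0.1552533780002312), 0.1224] [292. 295.]
[np.float64(0.517581912748662), np.float64(-0.1447241859827479), 0.058] [192. 298.]
[np.float64(0.5368545218128346), np.float64(-0.150068953504313), 0.05] [229. 298.]
[np.float64(0.5555489526050819), np.float64(-0.1552533780002312), 0.1224] [292. 295.]
[np.float64(0.4115008243345126), np.float64(-0.17549434491749186), 0.045] [ 21. 406.]
[np.float64(0.4365552161179368), np.float64(-0.18244254269552657), 0.045] [ 67. 406.]
[np.float64(0.4157766383517647), np.float64(-0.16007625766615388), 0.045] [ 19. 377.]
[np.float64(0.4408310301351889), np.float64(-0.1670244554441886), 0.045] [ 66. 377.]
[np.float64(0.43822466194233833), np.float64(-0.07913129959662957), 0.045] [ 13. 214.]
[np.float64(0.4632790537257625), np.float64(-0.08607949737466425), 0.045] [ 63. 214.]
[np.float64(0.4425004759595904), np.float64(-0.06371321234529159), 0.045] [ 12. 181.]
[np.float64(0.4675548677430146), np.float64(-0.07066141012332629), 0.045] [ 62. 181.]
[np.float64(0.4070065027184172), np.float64(-0.18047441250850882), 0.006] [ 26. 408.]
[np.float64(0.44121301485643405), np.float64(-0.05712971449780509), 0.006] [ 18. 182.]
```

View pics/w3c.png

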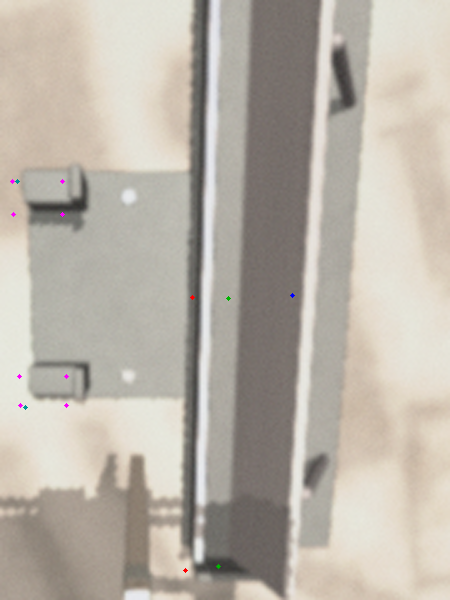

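```bash
python3 - <<'E'
from st import *
from scipy.optimize import least_squares
c,s=pickle.load(open("w3.pkl","rb"))
D=[((-.016,0,.058),203,None),((-.011,0,.058),213,None),((-.016,-.135,.058),195,None),((.004,0,.05),240,None),((.004,-.14,.05),231,None),((.0234,0,.1224),304,None),((.0234,.1,.1224),316,None),
((-.11,.05,.045),24,None),((-.084,.05,.045),70,None),((-.11,-.05,.045),30,None),((-.084,-.05,.045),75,None),((-.09,.058,.045),None,170),((-.09,.042,.045),None,202),((-.09,-.042,.045),None,364),((-.09,-.058,.045),None,395),((-.016,-.151,.058),None,560)]
def f(p):
    o=[]
    for P,u,v in D:
        q=(proj(c,[S(*P,O=p[:2],Hh=p[2]*100)])[0]-[220,0]+.5)*2.5
        o.append(q[0]-u if u else q[1]-v)
    return o
q=least_squares(f,[.533,-.149,.745],x_scale=[.01,.01,.01],loss="soft_l1",f_scale=2);print(q.x,np.round(f(q.x),1))
E
```

```text
[ 0.5396 -0.1439  0.7499] [-0.9 -1.3  2.4 -1.5 -0.6  0.7  2.2 -3.   1.  -0.7  1.  -1.2  0.1  1.8
  0.  -0.2]
```

```bash
sed -i 's/^O=.*/O=np.array([.5396,-.1439]);H=75.0/' st.py; python3 -c "
from st import *
for z in(.24,.139): goal(*S(-.003,-.105,z),-15)"
```

```text
row [-12.6  46.7  56.6] turn -0.23 | heading -15.23 tcp [ 0.4678 -0.2201  0.2967] t 5.75 w 0.004926809882737008
row [-12.6  46.7 157.6] turn -0.23 | heading -15.23 tcp [ 0.4678 -0.2201  0.2967] t 5.75 w 0.004926809882737008
```

```bash
python3 -m crank '[[[-6,20,0,0,-1],[-12.6,46.7,10,0,-1],[-12.6,46.7,40,0,-1],[-12.6,46.7,70,0,-1],[-12.6,46.7,90,0,-1],[-12.6,46.7,100,0,-1],[-12.6,46.7,100,0,-1],[-12.6,46.7,100,0,-1]]]'
python3 - <<'E'
from st import *
goal(*S(-.003,-.105,.139),-15)
s=r.read_state();c=cam("wrist");pickle.dump((c,s),open("w4.pkl","wb"))
cv2.imwrite("pics/w4.png",cv2.resize(c["image"][60:360,100:450],None,fx=2,fy=2)[:,:,::-1])
E
```

```text
time: 6.55
ee_pos: [0.5101, -0.2451, 0.198]
eef_rot: [0.795, 0.607, 0.0, 0.0]
ft_force: [0.1, 0.5, -0.9]
width: 0.0046
grip_force: 15.0
row [ 0.4 -0.8 59. ] turn -0.32 | heading -15.32 tcp [ 0.5101 -0.2451  0.198 ] t 6.55 w 0.004622487892440385
```

View pics/w4.png

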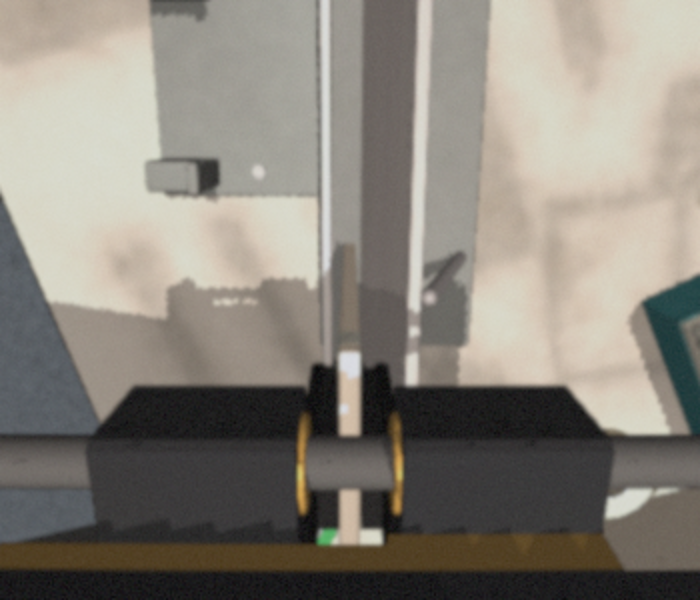

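The plate's lower edge (u≈345) hangs between the lip (u≈323) and the panel's foot (u≈360). Lower it slowly.

```bash
python3 -m crank '[[[0,0,20,0,-1],[0,0,38,0,-1],[0,-0.5,48,0,-1],[0,-0.5,53,0,-1],[0,-0.5,56,0,-1],[0,-0.5,58,0,-1],[0,-0.5,59,0,-1],[0,-0.5,59,0,-1]]]'
```

```text
time: 7.4
ee_pos: [0.5094, -0.245, 0.1383]
eef_rot: [0.795, 0.606, 0.0, 0.0]
ft_force: [0.3, 0.4, -1.2]
width: 0.0048
grip_force: 15.0
```

```bash
python3 -m crank '[[[0,0,1,0,-1],[0,0,2,0,-1],[0,0,2,0,-1]]]'
```

```text
time: 7.7
ee_pos: [0.5096, -0.2451, 0.1373]
eef_rot: [0.795, 0.606, 0.001, 0.0]
ft_force: [-3.0, 1.6, 9.8]
width: 0.0051
grip_force: 15.0
```

```bash
python3 -m crank '[[[0,0,-1,0,-0.8],[0,0,-1,0,-0.78],[0,3,-1,0,-0.75],[0,6,-1,0,-0.72],[0,9,-1,0,-0.7],[0,12,-1,0,-0.65],[0,15,-1,0,-0.6],[0,18,-1,0,-0.55],[0,21,-1,0,-0.5],[0,24,-1,0,-0.45],[0,27,-1,0,-0.45],[0,30,-1,0,-0.45],[0,30,-1,0,-0.45],[0,30,-1,0,-0.45]]]'
python3 - <<'E'
from st import *
c=cam("wrist");a=c["image"][60:360,100:450];b=cam("side")["image"][170:300,220:370]
cv2.imwrite("pics/w5.png",np.hstack([a,cv2.resize(b,(346,300))])[:,:,::-1])
print(r.read_state()["ft_force"],r.read_state()["ee_pos"])
E
```

```text
time: 9.1
ee_pos: [0.5381, -0.2529, 0.137]
eef_rot: [0.795, 0.606, -0.0, -0.0]
ft_force: [0.2, -1.4, -0.1]
width: 0.0237
grip_force: 0.1
[ 0.032   0.1577 -0.2289] [ 0.538  -0.2529  0.137 ]
```

View pics/w5.png

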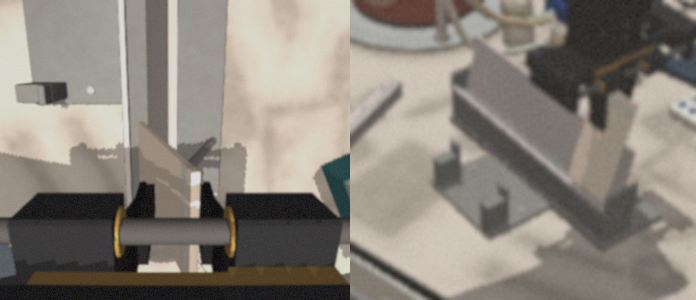

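The plate leans on the panel between the open fingers, foot behind the lip. Rise and return for the next.

```bash
python3 -m crank '[[[0,0,-10,0,-0.45],[0,0,-25,0,-0.45],[0,0,-45,0,-0.45],[0,0,-75,0,-0.35],[0,0,-105,0,-0.3],[0,0,-135,0,-0.3]]]'
python3 -c "
from st import *
goal(.4778,.2858,.25,97.8)"
```

```text
time: 9.8
ee_pos: [0.538, -0.2531, 0.2749]
eef_rot: [0.795, 0.606, 0.001, 0.001]
ft_force: [1.0, -0.7, 0.4]
width: 0.0299
grip_force: 0.0
row [ 503.6 -200.9   24.6] turn 66.83 | heading -15.37 tcp [ 0.538  -0.2531  0.2749] t 9.8 w 0.02988990688924865
```

```bash
python3 -m crank '[[[20,-10,0,0,-0.3],[60,-30,0,-8,-0.3],[100,-55,0,-16,-0.3],[140,-75,0,-24,-0.3],[180,-90,0,-32,-0.3],[220,-105,0,-40,-0.3],[260,-120,0,-48,-0.3],[300,-135,0,-56,-0.3],[340,-150,0,-64,-0.3],[380,-165,0,-72,-0.3],[420,-180,0,-80,-0.3],[460,-190,0,-88,-0.3],[490,-197,10,-96,-0.3],[503.6,-201,20,-104,-0.3],[503.6,-201,24,-112,-0.3],[503.6,-201,24,-113.2,-0.3],[503.6,-201,24,-113.2,-0.3],[503.6,-201,24,-113.2,-0.3]]]'
python3 -c "
from st import *
goal(.4778,.2858,.097,97.8)"
```

```text
time: 11.6
ee_pos: [0.4781, 0.2856, 0.2492]
eef_rot: [-0.066, 0.998, 0.0, 0.001]
ft_force: [-1.0, -0.0, -0.5]
width: 0.0305
grip_force: 0.0
row [  0.5   0.2 152.2] turn -0.19 | heading 97.61 tcp [0.4781 0.2856 0.2492] t 11.6 w 0.03045861518177872
```

```bash
python3 -m crank '[[[0,0,40,0,-0.3],[0,0,80,0,-0.3],[0,0,115,0,-0.3],[0,0,135,0,-0.3],[0,0,147,0,-0.3],[0,0,152,0,-0.3],[0,0,152,0,-0.5],[0,0,152,0,-1],[0,0,152,0,-1],[0,0,152,0,-1],[0,0,152,0,-1],[0,0,152,0,-1],[0,0,152,0,-1]]]' 15
```

```text
time: 12.9
ee_pos: [0.478, 0.2862, 0.0968]
eef_rot: [-0.068, 0.998, 0.0, 0.0]
ft_force: [-0.6, -1.2, 5.7]
width: 0.0049
grip_force: 15.0
```

```bash
python3 -m crank '[[[0,0,-10,0,-1],[0,0,-30,0,-1],[0,0,-60,0,-1],[0,0,-95,0,-1],[0,0,-130,0,-1],[0,0,-165,0,-1],[0,0,-190,0,-1],[0,0,-200,0,-1]]]'
python3 -c "
from st import *
goal(*S(-.003,-.035,.25),-15)"
```

```text
time: 13.7
ee_pos: [0.4782, 0.2863, 0.2991]
eef_rot: [-0.068, 0.998, 0.001, 0.002]
ft_force: [0.3, 0.8, -1.4]
width: 0.0048
grip_force: 15.0
row [  14.4 -465.8   48.2] turn -67.16 | heading 97.84 tcp [0.4782 0.2863 0.2991] t 13.7 w 0.00483671894639023
```

```bash
python3 -m crank '[[[3,-20,0,8,-1],[6,-50,0,16,-1],[9,-80,0,24,-1],[11,-115,0,32,-1],[12,-150,0,40,-1],[13,-185,0,48,-1],[14,-220,0,56,-1],[14,-260,0,64,-1],[14,-300,0,72,-1],[14,-340,0,80,-1],[14,-380,0,88,-1],[14,-420,0,96,-1],[14.4,-450,10,104,-1],[14.4,-466,25,112,-1],[14.4,-466,40,112.8,-1],[14.4,-466,48,112.8,-1],[14.4,-466,48,112.8,-1],[14.4,-466,48,112.8,-1]]]'
python3 -c "
from st import *
goal(*S(-.003,-.035,.1368),-15)"
```

```text
time: 15.5
ee_pos: [0.5271, -0.1771, 0.2483]
eef_rot: [0.793, 0.61, 0.0, -0.0]
ft_force: [0.1, -0.1, -0.4]
width: 0.0046
grip_force: 15.0
row [  0.3   0.5 111.5] turn 0.14 | heading -14.86 tcp [ 0.5271 -0.1771  0.2483] t 15.5 w 0.004629830144409046
```

```bash
python3 -m crank '[[[0,0,35,0.1,-1],[0,0.5,65,0.1,-1],[0.3,0.5,85,0.1,-1],[0.3,0.5,97,0.1,-1],[0.3,0.5,104,0.1,-1],[0.3,0.5,108,0.1,-1],[0.3,0.5,110.5,0.1,-1],[0.3,0.5,112,0.1,-1],[0.3,0.5,112,0.1,-1]]]'
```

```text
time: 16.4
ee_pos: [0.5281, -0.1776, 0.1368]
eef_rot: [0.794, 0.608, 0.001, 0.0]
ft_force: [0.4, -0.3, 1.6]
width: 0.0046
grip_force: 15.0
```

```bash
python3 -m crank '[[[0,0,0,0,-0.8],[0,0,0,0,-0.78],[0,3,0,0,-0.75],[0,6,0,0,-0.72],[0,9,0,0,-0.7],[0,12,0,0,-0.65],[0,15,0,0,-0.6],[0,18,0,0,-0.55],[0,21,0,0,-0.5],[0,24,0,0,-0.45],[0,27,0,0,-0.45],[0,30,0,0,-0.45],[0,30,0,0,-0.45],[0,30,0,0,-0.45]]]'
python3 - <<'E'
from st import *
c=cam("wrist");a=c["image"][60:360,100:450];b=cam("side")["image"][170:300,220:370]
cv2.imwrite("pics/w6.png",np.hstack([a,cv2.resize(b,(346,300))])[:,:,::-1])
E
```

```text
time: 17.8
ee_pos: [0.5565, -0.1853, 0.136]
eef_rot: [0.794, 0.608, -0.0, -0.0]
ft_force: [-0.3, -0.3, 0.1]
width: 0.0241
grip_force: 0.1
```

View pics/w6.png

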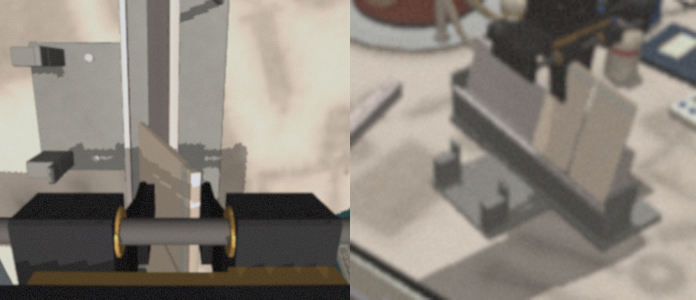

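Two plates lean side by side with a small gap between them. On to the third, at (0.471, 0.3348).

```bash
python3 -m crank '[[[0,0,-10,0,-0.45],[0,0,-25,0,-0.45],[0,0,-45,0,-0.45],[0,0,-75,0,-0.35],[0,0,-105,0,-0.3],[0,0,-135,0,-0.3]]]'
python3 -c "
from st import *
goal(.471,.3348,.25,97.8)"
```

```text
time: 18.5
ee_pos: [0.5564, -0.1855, 0.2738]
eef_rot: [0.794, 0.608, 0.001, 0.0]
ft_force: [0.7, 0.2, 0.5]
width: 0.0299
grip_force: 0.0
row [ 480.1 -217.8   23.7] turn 67.13 | heading -15.07 tcp [ 0.5564 -0.1855  0.2738] t 18.5 w 0.029927994629632818
```

```bash
python3 -m crank '[[[20,-20,0,0,-0.3],[50,-40,0,-8,-0.3],[90,-65,0,-16,-0.3],[130,-85,0,-24,-0.3],[170,-105,0,-32,-0.3],[210,-120,0,-40,-0.3],[250,-135,0,-48,-0.3],[290,-150,0,-56,-0.3],[330,-165,0,-64,-0.3],[370,-180,0,-72,-0.3],[410,-195,0,-80,-0.3],[440,-205,0,-88,-0.3],[465,-213,10,-96,-0.3],[480,-218,20,-104,-0.3],[480,-218,24,-112,-0.3],[480,-218,24,-112.9,-0.3],[480,-218,24,-112.9,-0.3],[480,-218,24,-112.9,-0.3]]]'
python3 -c "
from st import *
goal(.471,.3348,.097,97.8)"
```

```text
time: 20.3
ee_pos: [0.4711, 0.3345, 0.2482]
eef_rot: [-0.066, 0.998, 0.0, 0.001]
ft_force: [-0.4, 0.9, -0.4]
width: 0.0302
grip_force: 0.0
row [  0.3   0.3 151.2] turn -0.19 | heading 97.61 tcp [0.4711 0.3345 0.2482] t 20.3 w 0.030234045608066678
```

```bash
python3 -m crank '[[[0,0,40,0,-0.3],[0,0,80,0,-0.3],[0,0,115,0,-0.3],[0,0,135,0,-0.3],[0,0,147,0,-0.3],[0,0,151,0,-0.3],[0,0,151,0,-0.5],[0,0,151,0,-1],[0,0,151,0,-1],[0,0,151,0,-1],[0,0,151,0,-1],[0,0,151,0,-1],[0,0,151,0,-1]]]' 15
python3 -m crank '[[[0,0,-10,0,-1],[0,0,-30,0,-1],[0,0,-60,0,-1],[0,0,-95,0,-1],[0,0,-130,0,-1],[0,0,-165,0,-1],[0,0,-190,0,-1],[0,0,-200,0,-1]]]'
python3 -c "
from st import *
goal(*S(-.003,.035,.25),-15)"
```

```text
time: 21.6
ee_pos: [0.471, 0.3352, 0.0968]
eef_rot: [-0.068, 0.998, 0.0, 0.0]
ft_force: [-0.7, -0.4, 5.9]
width: 0.0053
grip_force: 15.0
time: 22.4
ee_pos: [0.4712, 0.3352, 0.2991]
eef_rot: [-0.068, 0.998, 0.001, 0.002]
ft_force: [0.3, 0.6, -1.3]
width: 0.0049
grip_force: 15.0
row [ -13.1 -450.7   48.2] turn -67.16 | heading 97.84 tcp [0.4712 0.3352 0.2991] t 22.4 w 0.004901172543703039
```

```bash
python3 -m crank '[[[0,-20,0,8,-1],[0,-50,0,16,-1],[0,-80,0,24,-1],[0,-115,0,32,-1],[-2,-150,0,40,-1],[-4,-185,0,48,-1],[-6,-220,0,56,-1],[-8,-260,0,64,-1],[-10,-300,0,72,-1],[-12,-340,0,80,-1],[-13,-380,0,88,-1],[-13,-415,0,96,-1],[-13,-440,10,104,-1],[-13,-450.7,25,112,-1],[-13,-450.7,40,112.8,-1],[-13,-450.7,48,112.8,-1],[-13,-450.7,48,112.8,-1],[-13,-450.7,48,112.8,-1]]]'
python3 -c "
from st import *
goal(*S(-.003,.035,.1368),-15)"
```

```text
time: 24.2
ee_pos: [0.5451, -0.1094, 0.2483]
eef_rot: [0.793, 0.61, 0.0, -0.0]
ft_force: [-0.2, -0.4, -1.3]
width: 0.0049
grip_force: 15.0
row [  0.2   0.6 111.5] turn 0.13 | heading -14.87 tcp [ 0.5451 -0.1094  0.2483] t 24.2 w 0.004873722573161656
```

```bash
python3 -m crank '[[[0,0,35,0.1,-1],[0,0.5,65,0.1,-1],[0.3,0.5,85,0.1,-1],[0.3,0.5,97,0.1,-1],[0.3,0.5,104,0.1,-1],[0.3,0.5,108,0.1,-1],[0.3,0.5,110.5,0.1,-1],[0.3,0.5,112,0.1,-1],[0.3,0.5,112,0.1,-1]]]'
```

```text
time: 25.1
ee_pos: [0.5462, -0.1097, 0.1368]
eef_rot: [0.794, 0.608, 0.001, 0.0]
ft_force: [0.6, 0.5, 1.2]
width: 0.0048
grip_force: 15.0
```

```bash
python3 -m crank '[[[0,0,0,0,-0.8],[0,0,0,0,-0.78],[0,3,0,0,-0.75],[0,6,0,0,-0.72],[0,9,0,0,-0.7],[0,12,0,0,-0.65],[0,15,0,0,-0.6],[0,18,0,0,-0.55],[0,21,0,0,-0.5],[0,24,0,0,-0.45],[0,27,0,0,-0.45],[0,30,0,0,-0.45],[0,30,0,0,-0.45],[0,30,0,0,-0.45]]]'
python3 -m crank '[[[0,0,-10,0,-0.45],[0,0,-25,0,-0.45],[0,0,-45,0,-0.45],[0,0,-75,0,-0.35],[0,0,-105,0,-0.3],[0,0,-135,0,-0.3]]]'
python3 -c "
from st import *
goal(.464,.3841,.25,97.8)"
```

```text
time: 26.5
ee_pos: [0.5746, -0.1175, 0.136]
eef_rot: [0.794, 0.608, -0.0, -0.0]
ft_force: [0.3, 0.2, 0.5]
width: 0.0241
grip_force: 0.1
time: 27.1
ee_pos: [0.5744, -0.1176, 0.2739]
eef_rot: [0.794, 0.608, 0.001, 0.0]
ft_force: [0.4, -0.0, 0.1]
width: 0.0301
grip_force: 0.0
row [ 455.7 -237.1   23.8] turn 67.13 | heading -15.07 tcp [ 0.5744 -0.1176  0.2739] t 27.1 w 0.03005535205176084
```

```bash
python3 -c "
from st import *
c=pickle.load(open('c0.pkl','rb'))['top']
print(onplane(c,[(136,215),(112,230)],.12),onplane(c,[(148,255)],.06))"
python3 -m crank '[[[20,-20,0,0,-0.3],[50,-45,0,-8,-0.3],[90,-70,0,-16,-0.3],[130,-95,0,-24,-0.3],[170,-115,0,-32,-0.3],[210,-135,0,-40,-0.3],[250,-155,0,-48,-0.3],[290,-170,0,-56,-0.3],[330,-187,0,-64,-0.3],[370,-203,0,-72,-0.3],[400,-215,0,-80,-0.3],[425,-225,0,-88,-0.3],[445,-233,10,-96,-0.3],[455.7,-237,20,-104,-0.3],[455.7,-237,24,-112,-0.3],[455.7,-237,24,-112.9,-0.3],[455.7,-237,24,-112.9,-0.3],[455.7,-237,24,-112.9,-0.3]]]'
python3 -c "
from st import *
goal(.464,.3841,.097,97.8)"
```

```text
[[0.5585 0.4797 0.12  ]
 [0.5049 0.5598 0.12  ]] [[0.4214 0.451  0.06  ]]
time: 28.9
ee_pos: [0.4646, 0.3839, 0.2482]
eef_rot: [-0.066, 0.998, 0.0, 0.001]
ft_force: [-0.3, -0.5, -0.3]
width: 0.0304
grip_force: 0.0
row [  0.7   0.2 151.2] turn -0.19 | heading 97.61 tcp [0.4646 0.3839 0.2482] t 28.9 w 0.03035615348674832
```

```bash
python3 -m crank '[[[0,0,40,0,-0.3],[0,0,80,0,-0.3],[0,0,115,0,-0.3],[0,0,135,0,-0.3],[0,0,147,0,-0.3],[0,0,151,0,-0.3],[0,0,151,0,-0.5],[0,0,151,0,-1],[0,0,151,0,-1],[0,0,151,0,-1],[0,0,151,0,-1],[0,0,151,0,-1],[0,0,151,0,-1]]]' 15
python3 -m crank '[[[0,0,-10,0,-1],[0,0,-30,0,-1],[0,0,-60,0,-1],[0,0,-95,0,-1],[0,0,-130,0,-1],[0,0,-165,0,-1],[0,0,-190,0,-1],[0,0,-200,0,-1]]]'
python3 -c "
from st import *
goal(*S(-.003,.105,.25),-15)"
```

```text
time: 30.2
ee_pos: [0.4644, 0.3845, 0.0968]
eef_rot: [-0.068, 0.998, 0.0, 0.0]
ft_force: [-0.7, -0.8, 6.0]
width: 0.0046
grip_force: 15.0
time: 31.0
ee_pos: [0.4646, 0.3845, 0.2992]
eef_rot: [-0.068, 0.998, 0.001, 0.001]
ft_force: [0.4, 0.6, -1.5]
width: 0.0046
grip_force: 15.0
row [ -40.1 -435.9   48.3] turn -67.16 | heading 97.84 tcp [0.4646 0.3845 0.2992] t 31.0 w 0.004630941954205681
```

```bash
python3 -m crank '[[[0,-20,0,8,-1],[0,-50,0,16,-1],[-2,-80,0,24,-1],[-5,-115,0,32,-1],[-9,-150,0,40,-1],[-13,-185,0,48,-1],[-17,-220,0,56,-1],[-21,-260,0,64,-1],[-25,-300,0,72,-1],[-30,-335,0,80,-1],[-35,-370,0,88,-1],[-38,-400,0,96,-1],[-40,-425,10,104,-1],[-40,-436,25,112,-1],[-40,-436,40,112.8,-1],[-40,-436,48,112.8,-1],[-40,-436,48,112.8,-1],[-40,-436,48,112.8,-1]]]'
python3 - <<'E'
from st import *
goal(*S(-.003,.105,.1368),-15)
c=cam("wrist");a=c["image"][60:360,100:450];b=cam("side")["image"][170:300,220:370]
cv2.imwrite("pics/w7.png",np.hstack([a,cv2.resize(b,(346,300))])[:,:,::-1])
E
```

```text
time: 32.8
ee_pos: [0.5632, -0.0418, 0.2482]
eef_rot: [0.793, 0.61, 0.0, -0.0]
ft_force: [0.0, -0.1, -1.2]
width: 0.005
grip_force: 15.0
row [  0.2   0.6 111.4] turn 0.13 | heading -14.87 tcp [ 0.5632 -0.0418  0.2482] t 32.8 w 0.004963948914738193
```

View pics/w7.png

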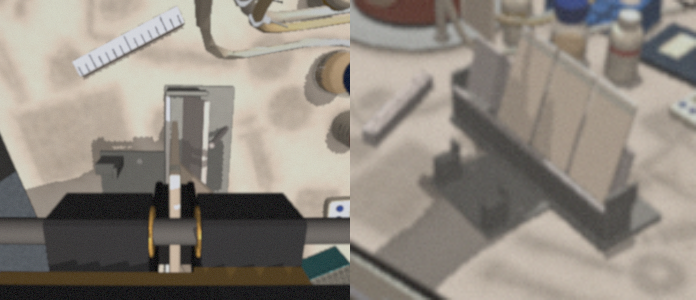

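Three plates stand side by side and the fourth hangs over its place. Lower and release it.

```bash
python3 -m crank '[[[0,0,35,0.1,-1],[0,0.5,65,0.1,-1],[0.3,0.5,85,0.1,-1],[0.3,0.5,97,0.1,-1],[0.3,0.5,104,0.1,-1],[0.3,0.5,108,0.1,-1],[0.3,0.5,110.5,0.1,-1],[0.3,0.5,112,0.1,-1],[0.3,0.5,112,0.1,-1]]]'
```

```text
time: 33.8
ee_pos: [0.5644, -0.0421, 0.1368]
eef_rot: [0.794, 0.608, 0.001, 0.0]
ft_force: [-0.3, 1.0, 0.9]
width: 0.0047
grip_force: 15.0
```

```bash
python3 -m crank '[[[0,0,0,0,-0.8],[0,0,0,0,-0.78],[0,3,0,0,-0.75],[0,6,0,0,-0.72],[0,9,0,0,-0.7],[0,12,0,0,-0.65],[0,15,0,0,-0.6],[0,18,0,0,-0.55],[0,21,0,0,-0.5],[0,24,0,0,-0.45],[0,27,0,0,-0.45],[0,30,0,0,-0.45],[0,30,0,0,-0.45],[0,30,0,0,-0.45]]]'
python3 -m crank '[[[0,0,-10,0,-0.45],[0,0,-25,0,-0.45],[0,0,-45,0,-0.45],[0,0,-75,0,-0.35],[0,0,-105,0,-0.3],[0,0,-135,0,-0.3]]]'
python3 -c "
from st import *
goal(.46,.09,.26,101)"
```

```text
time: 35.2
ee_pos: [0.5928, -0.05, 0.136]
eef_rot: [0.794, 0.608, -0.0, -0.0]
ft_force: [0.2, -0.7, 0.5]
width: 0.0237
grip_force: 0.1
time: 35.8
ee_pos: [0.5927, -0.0501, 0.2739]
eef_rot: [0.794, 0.608, 0.001, 0.0]
ft_force: [1.5, -0.7, 0.2]
width: 0.0297
grip_force: 0.0
row [ 100.7 -164.6   13.8] turn 63.93 | heading -15.07 tcp [ 0.5927 -0.0501  0.2739] t 35.8 w 0.02970074878524074
```

```bash
python3 -m crank '[[[5,-40,0,0,-0.3],[15,-80,0,-8,0],[30,-110,0,-16,0.3],[50,-140,0,-24,0.3],[75,-160,0,-32,0.3],[95,-164,0,-40,0.3],[100,-164,10,-48,0.3],[100,-164,14,-56,0.3],[100,-164,14,-64,0.3],[100,-164,14,-72,0.3],[100,-164,14,-80,0.3],[100,-164,14,-88,0.3],[100,-164,14,-96,0.3],[100,-164,14,-104,0.3],[100,-164,14,-112,0.3],[100,-164,14,-116,0.3],[100,-164,14,-116,0.3],[100,-164,14,-116,0.3]]]'
python3 - <<'E'
from st import *
goal(.46,.09,.26,101)
s=r.read_state();c=cam("wrist");pickle.dump((c,s),open("w8.pkl","wb"))
ct=cam("top");pickle.dump(ct,open("t8.pkl","wb"))
k=2.5
im=cv2.resize(c["image"][60:300,160:400],None,fx=k,fy=k,interpolation=cv2.INTER_CUBIC)
cv2.imwrite("pics/w8.png",im[:,:,::-1]); print(proj(c,[[.493,.093,.022]]))
E
```

```text
time: 37.6
ee_pos: [0.4605, 0.0892, 0.258]
eef_rot: [-0.094, 0.996, 0.0, 0.001]
ft_force: [0.1, -0.3, 0.9]
width: 0.0565
grip_force: 0.0
row [ 0.3  0.9 -2. ] turn -0.2 | heading 100.8 tcp [0.4605 0.0892 0.258 ] t 37.6 w 0.0565331394896226
[[272.4811 206.0823]]
```

View pics/w8.png

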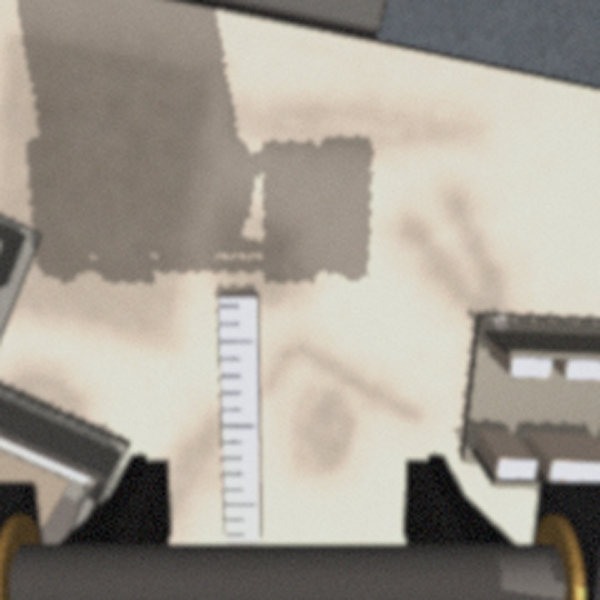

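The bar has been knocked. Its near end is now at crop (218–258, 293) and its sides run to (225,538) and (261,536).

```bash
python3 - <<'E'
from st import *
c,s=pickle.load(open("w8.pkl","rb"))
P=onplane(c,[(160+u/2.5-.3,60+v/2.5-.3) for u,v in[(218,295),(258,293),(225,537),(261,535)]],.022)[:,:2]
print(P,np.linalg.norm(P[0]-P[1]),np.linalg.norm(P[2]-P[3]))
n=(P[0]+P[1])/2;f=(P[2]+P[3])/2;d=(f-n)/np.linalg.norm(f-n);ctr=n+.075*d;h=np.degrees(np.arctan2(d[1],d[0]))
print(ctr,h)
# check in top view: white-ish strip colour around predicted corners
ct=pickle.load(open("t8.pkl","rb"));q=np.array([-d[1],d[0]])
pp=[[*(ctr+a*.075*d+b*.011*q),.022] for a,b in((1,1),(1,-1),(-1,-1),(-1,1))]
u=proj(ct,pp);print(u)
goal(*ctr,.03,h+90)
goal(*ctr,.008,h+90)
E
```

```text
[[0.4599 0.0511]
 [0.4547 0.0724]
 [0.605  0.079 ]
 [0.5996 0.1002]] 0.02196113480574669 0.021848711193177377
[0.531  0.0759] 10.87365391786658
[[249.4672 207.5883]
 [255.4368 206.6245]
 [261.9279 247.4266]
 [255.92   248.4052]]
row [-66.6 -26.4 227.6] turn -0.04 | heading 100.84 tcp [0.4604 0.0892 0.2575] t 37.7 w 0.05664281357975129
row [-66.6 -26.4 249.6] turn -0.04 | heading 100.84 tcp [0.4604 0.0892 0.2575] t 37.7 w 0.05664281357975129
```

The bar's centre is at (0.531, 0.076). Gripping there would put the gripper body into the stand's end and the last plate. So I'll grip 45 mm nearer the robot, draw the bar 60 mm back, then regrip at its middle.

```bash
python3 -m crank '[[[-10,-13,20,0,0.3],[-21,-26,60,0,0.3],[-21,-26,110,0,0.3],[-21,-26,160,0,0.3],[-21,-26,200,0,0.3],[-21,-26,225,0,0.3],[-21,-26,240,0,0.3],[-21,-26,248,0,0.3],[-21,-26,248,0,0.3],[-21,-26,248,0,-1],[-21,-26,248,0,-1],[-21,-26,248,0,-1],[-21,-26,248,0,-1],[-21,-26,248,0,-1],[-21,-26,248,0,-1],[-21,-26,248,0,-1]]]' 20
```

```text
time: 39.3
ee_pos: [0.4861, 0.0677, 0.0093]
eef_rot: [-0.095, 0.995, 0.0, 0.0]
ft_force: [-1.4, -0.1, 4.7]
width: 0.0219
grip_force: 20.0
```

```bash
python3 -m crank '[[[10,0,-1,0,-1],[25,0,-1,0,-1],[40,0,-1,0,-1],[52,0,-1,0,-1],[60,0,-1,0,-1],[60,0,0,0,-1],[60,0,0,0,-0.1],[60,0,0,0,-0.1],[60,0,0,0,-0.1],[48,0,0,0,-0.1],[32,0,0,0,-0.1],[20,0,0,0,-0.1],[14.5,0,0,0,-0.1],[14.5,0,0,0,-0.1],[14.5,0,0,0,-1],[14.5,0,0,0,-1],[14.5,0,0,0,-1],[14.5,0,0,0,-1],[14.5,0,0,0,-1],[14.5,0,0,0,-1]]]' 20
python3 -m crank '[[[0,0,-10,0,-1],[0,0,-40,0,-1],[0,0,-80,0,-1],[0,0,-120,0,-1],[0,0,-120,0,-1]]]'
python3 -c "
from st import *
goal(*S(-.099,0,.10),-15)"
```

```text
time: 41.3
ee_pos: [0.4715, 0.065, 0.0091]
eef_rot: [-0.095, 0.995, 0.0, -0.0]
ft_force: [-0.2, -0.3, 0.6]
width: 0.0219
grip_force: 20.0
time: 41.8
ee_pos: [0.4748, 0.0655, 0.1347]
eef_rot: [-0.095, 0.995, 0.001, 0.004]
ft_force: [0.5, -0.1, -1.0]
width: 0.0219
grip_force: 20.0
row [  65.4 -174.7   33.8] turn -64.08 | heading 100.92 tcp [0.4748 0.0655 0.1347] t 41.8 w 0.021897553184702233
```

```bash
python3 -m crank '[[[10,-10,0,8,-1],[30,-30,0,16,-1],[50,-55,0,24,-1],[60,-80,0,32,-1],[65,-105,0,40,-1],[65,-130,0,48,-1],[65,-150,0,56,-1],[65,-165,0,64,-1],[65,-174.7,0,72,-1],[65,-174.7,0,80,-1],[65,-174.7,0,88,-1],[65,-174.7,0,96,-1],[65,-174.7,0,104,-1],[65,-174.7,0,112,-1],[65,-174.7,0,116,-1],[65,-174.7,0,116,-1],[65,-174.7,20,116,-1],[65,-174.7,30,116,-1],[65,-174.7,30,116,-1]]]'
python3 - <<'E'
from st import *
goal(*S(-.098,0,.0545),-15)
s=r.read_state();c=cam("wrist")
# predicted bar end (near camera) corners and pillar tops
h=np.radians(s_h:=75);d=np.array([np.cos(h),np.sin(h)]);q=np.array([d[1],-d[0]])
t=s["ee_pos"];pr=proj(c,[[*(t[:2]+.075*d+b*.011*q),t[2]+.013] for b in(-1,1)]);print(pr)
ct=cam("side");k=proj(ct,[t])[0].astype(int);print(k)
a=cv2.resize(c["image"][120:300,180:380],(400,360)).copy()
for p in pr: cv2.circle(a,tuple(((p-[180,120])*2).astype(int)),2,(255,0,0),-1)
b=cv2.resize(ct["image"][k[1]-70:k[1]+65,k[0]-55:k[0]+95],(400,360))
cv2.imwrite("pics/w9.png",np.hstack([a,b])[:,:,::-1])
E
```

```text
time: 43.7
ee_pos: [0.4398, -0.1188, 0.0977]
eef_rot: [0.793, 0.609, -0.001, -0.001]
ft_force: [-0.3, 0.3, -0.8]
width: 0.022
grip_force: 20.0
row [ 1.6  5.  43.2] turn 0.02 | heading -14.98 tcp [ 0.4398 -0.1188  0.0977] t 43.7 w 0.02195111510283094
[[252.2209 130.3252]
 [296.9455 130.3355]]
[269 233]
```

View pics/w9.png

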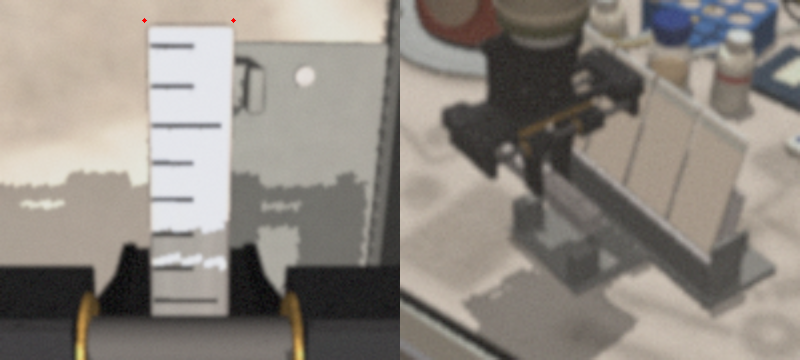

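The bar is square in the gripper and centred to about 1 mm (its end is at the predicted dots), with the plates standing well behind. Lower it onto the pillars.

```bash
python3 -m crank '[[[1,4,5,0,-1],[2,4.5,15,0,-1],[2,4.5,25,0,-1],[2,4.5,32,0,-1],[2,4.5,37,0,-1],[2,4.5,40,0,-1],[2,4.5,42,0,-1],[2,4.5,43,0,-1],[2,4.5,43,0,-1]]]'
python3 -c "
from st import *
goal(*S(-.098,0,.0541),-15)"
```

```text
time: 44.7
ee_pos: [0.446, -0.1182, 0.0561]
eef_rot: [0.794, 0.608, 0.0, 0.0]
ft_force: [0.6, -0.2, -0.8]
width: 0.0214
grip_force: 20.0
row [-0.6 -0.9  2. ] turn -0.06 | heading -15.06 tcp [ 0.446  -0.1182  0.0561] t 44.7 w 0.021429052840155113
```

```bash
python3 -m crank '[[[0,-0.5,1,0,-1],[0,-0.5,1.5,0,-1],[0,-0.5,2,0,-1],[0,-0.5,2.5,0,-1],[0,-0.5,2.5,0,-1]]]'
```

```text
time: 45.2
ee_pos: [0.4455, -0.118, 0.054]
eef_rot: [0.794, 0.608, 0.0, -0.0]
ft_force: [-4.3, 0.7, 7.6]
width: 0.0219
grip_force: 20.0
```

```bash
python3 -m crank '[[[0,0,0,0,-0.3],[0,0,0,0,-0.1],[0,0,0,0,-0.1],[0,0,0,0,-0.1],[0,0,-10,0,-0.1],[0,0,-30,0,-0.1],[0,-20,-60,0,-0.1],[0,-50,-100,0,-0.1],[0,-90,-140,0,-0.1],[60,-110,-160,0,-0.1],[110,-110,-180,0,-0.1],[160,-110,-180,0,-0.1],[200,-110,-180,0,-0.1],[200,-110,-180,0,-0.1],[200,-110,-180,0,-0.1]]]'
python3 - <<'E'
from st import *
ct=cam("top");cs=cam("side");pickle.dump((ct,cs),open("f.pkl","wb"))
# overlay model of expected final state
def draw(c,box,size):
    x0,y0,x1,y1=box;fx=size[0]/(x1-x0);im=cv2.resize(c["image"][y0:y1,x0:x1],size,interpolation=cv2.INTER_CUBIC).copy()
    pts=[S(-.098+a*.011,b*.075,.067) for a in(-1,1) for b in(-1,1)]
    col=[(255,0,0)]*4
    for y in(-.105,-.035,.035,.105):
        for w in(-.032,.032): pts.append(S(.001+.13*.259,y+w,.05+.1256)); col.append((0,0,255)); pts.append(S(0.001,y+w,.058)); col.append((0,160,0))
    for p,q in zip(proj(c,pts),col): cv2.circle(im,tuple(((p-[x0,y0]+.5)*fx).astype(int)),2,q,-1)
    return im
cv2.imwrite("pics/fin.png",np.hstack([draw(ct,(265,180,375,270),(400,327)),draw(cs,(245,175,365,273),(400,327))])[:,:,::-1])
E
```

```text
time: 46.7
ee_pos: [0.3912, 0.1049, 0.2339]
eef_rot: [0.793, 0.609, -0.0, 0.0]
ft_force: [-0.6, -1.3, -0.1]
width: 0.0393
grip_force: 0.0
```

View pics/fin.png

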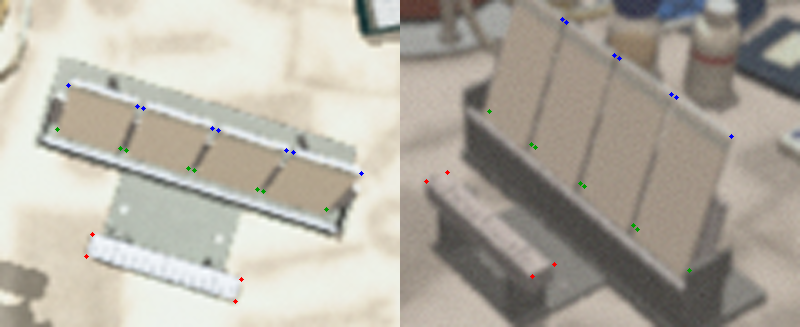

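The overlay confirms it: four plates lean side by side on the ledge with small gaps, and the bar lies centred across both pillars. Handing in.

```bash
python3 -c "
from h import *
print(r.close_job())"
```

```text
the job is handed in; nothing more can be done
None
```

I handed the job in at about 47 s of the 208 s: all four plates lean side by side on the ledge and the scale bar lies centred across both pillars, as the last overlay showed, but no verdict came back, and I viewed 15 pictures, one over the limit of 14.

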